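# Press a specimen jar's cap home on the guarded capping press

## Task

Cap the specimen jar on the green bench press: push the shuttle in with the fingertips until it is fully home under the ram, then reach down through the window in the guard's top and press the lever all the way down so that the cap snaps home, and let the lever come back up. Then draw the shuttle all the way back out by its push plate. Never touch the guard or the jar and its cap, keep the jar seated in its nest, and leave everything else on the table where it is.

Things in the scene. Friction and masses are not known exactly. Their poses are not given: they have to be found in the camera images.
- press: Green bench press. Fixed; place and yaw vary. Origin on the table under the ram's axis; +x points from the front (loading side) into the press, z up. Base 14 mm thick; head and column 64 mm wide (y), up to z = 198 mm, from x = -34 to +115 mm. Shuttle guides 24 mm high, within 45 mm either side of y = 0, reach forward to x = -175 mm.
- guard: Rigid guard over the press, origin and axes of the press: posts, clear side and front panels, flat grey metal top 4 mm thick, its upper face 212 mm above the table. Outer faces at x = -105 and +120, y = -130 and +60 mm. The front is open below 112 mm, where the jar passes in on the shuttle. No part of the robot may touch it.
- window (a point): Centre of the square window in the guard's top, at the height of the top's upper face (press x = -45, y = -70, z = 212 mm). The opening is 90 by 90 mm, its sides along the press's x and y, edged with a bright aluminium strip.
- lever_pad (a point): Centre of the upper face of the lever's black pad, 40 by 40 by 10 mm, under the middle of the window, at rest about 14 mm below the guard's upper face. Pressed, it goes 32 mm down, strays 2 mm aside, tilting from 0.21 rad (front edge high) to 0.22 rad the other way; the lever pivots 75 mm behind it, about the press's y. Takes 3 N at first, about 12 N near the bottom; springs back when let go.
- lever (a joint): Angle of the lever: 0 at the top of its stroke (where a spring keeps it), 0.40 rad when the ram has driven the cap home, hard stop at 0.43. The ram goes down 20 mm per rad and meets the loose cap at about 0.15 rad. Once the cap is home the force rises steeply.
- shuttle (a joint): Position of the shuttle: 0 drawn fully out (the start), 0.130 m fully home with the jar under the ram. It grows along the press's +x, slides with about 3 N of friction and stays where it is left.
- push_plate (a point): Middle of the upper edge of the shuttle's push plate: upright, black, 12 mm thick (press x), 56 mm wide (y), from 18 to 68 mm above the table, on a flat bar 16 mm wide (upper face at 23 mm) that runs to the nest. 235 mm in front of the jar's axis: 365 mm in front of the ram with the shuttle out; 235 mm, and 130 mm clear of the guard, with it home. Push it from either face.
- nest (a point): Centre of the floor of the jar's nest on the shuttle, 24 mm above the table: a plastic ring 66 mm outside, 8 mm deep, round the jar's foot.
- jar: The small glass jar of dried algae to be capped, 50 mm in diameter, 60 mm high, loose in the nest. Origin at the centre of its underside, z up. With the cap on loosely it stands 67 mm high.
- cap (a joint): How far the white cap (48 mm in diameter, 13 mm high) is pressed onto the jar: 0 loose, 0.005 m fully home, where it stays. Driving it takes about 20 N from the ram.
- spare_jar: A like jar, already capped, 50 mm in diameter and 63 mm high, standing beside the shuttle's guides. Origin at the centre of its underside. Bystander.
- tall_jar: Taller glass jar, 68 mm in diameter, 122 mm high. Origin at the centre of its underside. Bystander.
- cap_tray: Open grey tray of spare caps, 85 by 110 by 28 mm. Origin at the centre of its underside. Bystander.
- coral_a: Knobbly dried coralline nodule, about 100 mm across and 70 mm high, on the table near the push plate. Origin under its middle. Bystander.
- coral_b: Larger such nodule, about 120 mm across and 85 mm high, farther off. Bystander.
- loupe: Hand lens lying flat, 48 mm across and 10 mm high, with an 85 mm black handle to its own -x. Origin under the lens. Bystander.
- flat_brush: Flat brush lying on the table, 150 mm long, 8 mm high. Bystander.
There are look-alikes about, which are no part of the job. Leave any turquoise look-alike of the jar alone.

How it is judged:
On the way, in this order (a step that is already met when the one before it is completed fails the run):
1. the shuttle is fully home (within 4 mm) while the lever is still up (value of joint shuttle above 0.126 m and value of joint lever below 0.06 rad), for 0.1 s.
2. the lever is down and the cap is home (within 1 mm) with the shuttle home (value of joint lever above 0.36 rad and value of joint cap above 0.004 m and value of joint shuttle above 0.124 m), for 0.1 s.
3. the lever is back up with the shuttle still home (value of joint lever below 0.05 rad and value of joint shuttle above 0.12 m), for 0.05 s.
At the end, for the whole second after the job is handed in: The jar's cap is home (within 1 mm), the lever is back up (within 0.04 rad), the shuttle is drawn out to within 8 mm of its outer stop, and the jar stands at rest and upright in its nest (within 6 mm of its centre and 3 mm of its floor) (value of joint cap above 0.004 m and value of joint lever below 0.04 rad and value of joint shuttle below 0.008 m and horizontal distance between jar and nest below 0.006 m and z of jar in the frame of nest below 0.003 m and angle between jar's own z axis and vertical below 0.05 rad and linear speed of jar below 0.01 m/s); the robot touches nothing.
It fails at once if the robot touches the guard (contact force between any of the fingers, the arm and guard above 0.5 N).
It fails at once if the robot touches the jar or its cap (contact force between any of the fingers, the arm and jar above 0.5 N).
It fails at once if the jar leaves its nest, is lifted or tips (z of jar in the frame of nest above 0.006 m or horizontal distance between jar and nest above 0.01 m or angle between jar's own z axis and vertical above 0.25 rad).
It fails at once if something else on the table is moved by more than 15 mm (distance of any of spare_jar, tall_jar, cap_tray, coral_a, coral_b, loupe, flat_brush from where it was at the start of the episode above 0.015 m).
It also fails if it takes over 58 s, if anything falls off the work surface, if the arm or the gripper's body presses on something with over 40 N, if the wrist force passes 120 N, or if a joint passes its speed limit or range.

## Robot

A 6-joint arm with a two-finger parallel gripper is mounted at the origin on the work surface. World frame = base frame: x ahead of the robot, y to its left, z up, the work surface at z = 0. Lengths are in m, angles in rad, forces in N, time in s.
With the tool pointing down it reaches from about 0.425 to 1.125 m from the base axis. Payload 14.9 kg.
Tool frame: the origin (TCP) lies at the very end of the fingers, on their centre line; the grasp point (between the pads) lies 19 mm behind it; x points along the fingers, z is the direction in which the jaws open and shut, and the axes are right-handed (so a half turn about x gives the same grasp; the last joint's range is limited). The gripper opens to 91 mm and grips with 3 to 60 N. Pads are 32 mm wide; open, the fingers measure 118 mm over their backs; the gripper's body (76 mm by 178 mm) begins 60 mm behind the grasp point.
Start: joints at [-1.21, 0.379, 1.734, -0, 1.028, -0.033], TCP at [0.269, -0.646, 0.214] pointing down, gripper open.
Joint ranges: [-2.77, 2.77], [-0.74, 2.19], [0, 2.66], [-1.06, 4.2], [0.31, 2.87], [-3.08, 3.08]. Speed limits (rad/s): [1.89, 1.89, 2.39, 3.14, 3.14, 3.14].

## Interface

Orientations are given as a unit quaternion [w, x, y, z].
In Python, from workcell import env, cams gives the robot as it stands.
- The arm moves only by the tool servo_tool, never from a script. Its argument "steps" is a list of rows, each an object of numbers: "dx", "dy", "dz": the shift along the world's x, y, z in mm; "wx", "wy", "wz": the turn, a rotation vector about the world's x, y, z in degrees; "claw": the finger opening in mm, from 0 to 91.2. In form: [{"dx": .., "dy": .., "dz": .., "wx": .., "wy": .., "wz": .., "claw": ..}, ...]. A call has 1 to 5 rows; each row is the pose to reach, as a shift and turn from the pose measured when the call began; what a row does not reach only later rows make up. A row lasts 1/10 s, in which the tool goes at most 50 mm and 8.59 degrees, less where a joint would pass 70% of its speed; a pose out of reach is approached as far as the arm can. A call with a gripper value outside its range is refused whole. The fingers move at their own pace and stop on an object; "squeeze" is the grip in N (left out, the last holds). Time passes only in rows, so rows that repeat a pose let the fingers close. It gives the time, the measured TCP pose, the force and the opening at its end, in the units of the state.
- env.read_state(): the state, without advancing time (a new reading comes with each control period).
- cams.read_camera(name): name is "side" or "top"; returns the picture (384x512x3 uint8, blue, green, red); there is no depth.
- cams.camera_params(name): a dict with "K" (3x3 intrinsics, pixels), "D" ([k1, k2, p1, p2, k3] as OpenCV has them; the pictures are not rectified), "xyz" and "attitude" of the camera in the world. Camera axes: x right, y down, z forward; pixel columns grow to the right and rows downward; lengths in m; the calibration is good to about 2 mm. A picture is of the moment at which its call begins. camera_params takes no time and is no camera call.
- env.job_done(): hands the job in, once; it reports no verdict.
The state is a dict: "t": time; "q": joint angles; "joint_vel": joint speeds; "tau": joint torques, N m; "tool_pos": TCP position; "eef_rot": TCP orientation; "ft_force": force on the tool from outside, world axes, zero at the start; "wrist_torque": the same for the moment, N m; "grip_width": finger opening in m.
Only numpy, scipy, OpenCV 4.12 (cv2) and the standard library are available. Lean on these libraries where they do the work, as an engineer would, in place of code of your own. Each camera call takes 0.05 s, during which the arm holds its last target.

## Working session

There is one attempt and no reset: what is moved stays moved. The work goes in short steps, Python scripts to look and compute and a tool call to move; the robot and the scene stay as the last step left them, time stands still between calls to the robot, and variables do not carry over. Pictures are saved under pics/ and viewed, and the job is handed in when it is done.

Besides the shell and the picture viewer there is one more tool, called after "Emit:" as a command line: name --argument value ..., lists and objects as JSON in quotes. servo_tool: Moves the arm, as the interface text tells. Its arguments: {"type":"object","properties":{"steps":{"type":"array"},"squeeze":{"type":"number"}},"required":["steps"]}

```bash
mkdir -p pics; ls
python3 - <<'E'
from workcell import env, cams
import cv2
print(env.read_state())
for n in ("side","top"):
    print(n,cams.camera_params(n)); cv2.imwrite(f"pics/{n}0.png",cams.read_camera(n))
E
```

```text
pics
{'t': 0.0, 'q': array([-1.21030047e+00,  3.79398525e-01,  1.73477640e+00, -8.43198913e-06,
        1.02853757e+00, -3.33301661e-02]), 'joint_vel': array([ 1.76783771e-03,  3.51621864e-04, -4.92378398e-05,  4.45936367e-05,
        5.10229274e-04, -5.84193276e-04]), 'tau': array([ 5.45790725e-03, -7.63727331e+01, -4.34364581e+01,  6.52244291e-02,
        4.24619496e-02, -1.18964267e-04]), 'tool_pos': array([ 0.26843776, -0.6460458 ,  0.21329745]), 'eef_rot': array([ 0.58783652,  0.39274335,  0.58848313, -0.39228623]), 'ft_force': array([-0.1389745 , -0.19071072,  0.88765007]), 'wrist_torque': array([-0.00817979, -0.01685026,  0.02207115]), 'grip_width': 0.09153918800221086}
side {'K': array([[421.87237695,   0.        , 256.6870464 ],
       [  0.        , 421.87237695, 192.04975214],
       [  0.        ,   0.        ,   1.        ]]), 'D': array([-0.09472836,  0.        ,  0.        ,  0.        ,  0.        ]), 'xyz': array([-0.03729174,  0.48313044,  1.29173482]), 'attitude': array([ 0.11763644, -0.44772863,  0.8537497 , -0.23835308])}
top {'K': array([[384.76453513,   0.        , 253.9517851 ],
       [  0.        , 384.76453513, 196.00697126],
       [  0.        ,   0.        ,   1.        ]]), 'D': array([-0.00155568,  0.        ,  0.        ,  0.        ,  0.        ]), 'xyz': array([0.37128755, 0.08607847, 1.13755916]), 'attitude': array([ 0.05067035, -0.6980042 ,  0.71010703, -0.07727008])}
```

View pics/side0.png

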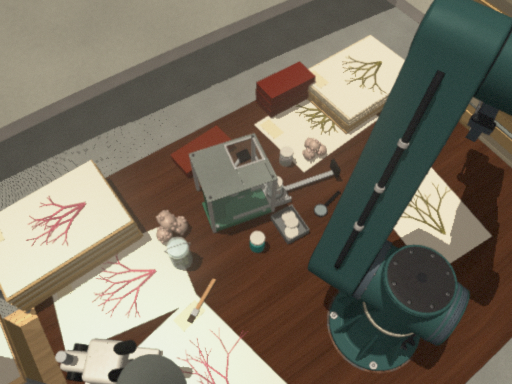

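View pics/top0.png

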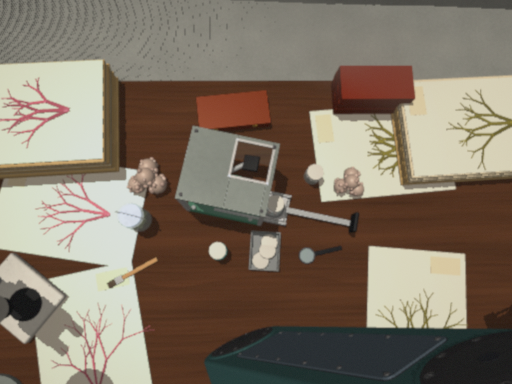

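Run:
```python
import cv2
t=cv2.imread("pics/top0.png"); s=cv2.imread("pics/side0.png")
c=t[110:275,165:375]; cv2.imwrite("pics/topc.png",cv2.resize(c,None,fx=3.75,fy=3.6,interpolation=cv2.INTER_CUBIC))
c=s[125:265,170:350]; cv2.imwrite("pics/sidec.png",cv2.resize(c,None,fx=4,fy=4,interpolation=cv2.INTER_CUBIC))
```

```text
(no output)
```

View pics/topc.png

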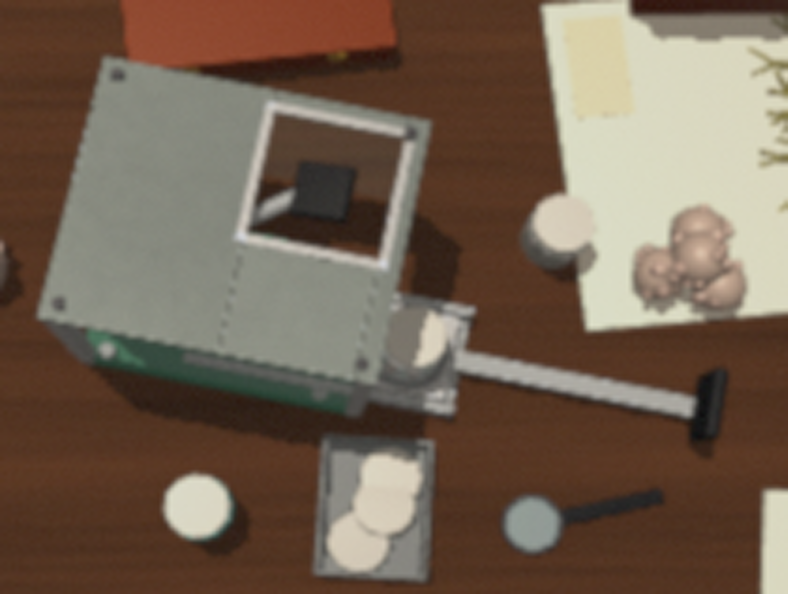

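View pics/sidec.png

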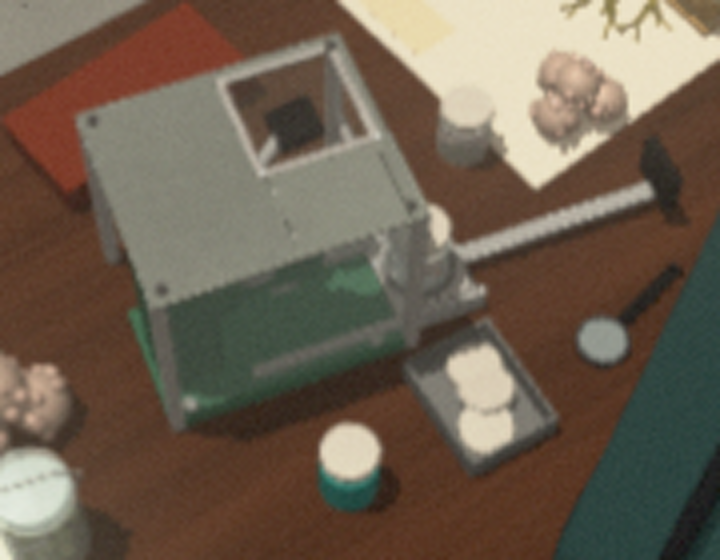

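```bash
cat > h.py <<'E'
import numpy as np, cv2
from workcell import cams
from scipy.spatial.transform import Rotation as R
P={n:cams.camera_params(n) for n in("side","top")}
def proj(n,X):
    p=P[n];q=np.array(p["attitude"]);r=R.from_quat(q[[1,2,3,0]]).as_matrix().T
    return cv2.projectPoints(np.asarray(X,float).reshape(-1,3),cv2.Rodrigues(r)[0],-r@p["xyz"],p["K"],p["D"])[0][:,0]
def ray(n,uv,z):
    p=P[n];q=np.array(p["attitude"]);r=R.from_quat(q[[1,2,3,0]]).as_matrix()
    u=cv2.undistortPoints(np.array(uv,float).reshape(-1,1,2),p["K"],p["D"])[:,0]
    d=np.c_[u,np.ones(len(u))]@r.T
    return p["xyz"]+d*((z-p["xyz"][2])/d[:,2])[:,None]
def w(pose,L):
    L=np.asarray(L,float).reshape(-1,3);c,s=np.cos(pose[2]),np.sin(pose[2])
    return np.c_[pose[0]+c*L[:,0]-s*L[:,1],pose[1]+s*L[:,0]+c*L[:,1],L[:,2]]
E
python3 - <<'E'
from h import *
from scipy.optimize import least_squares
z=.212
C=[(.12,-.13,z),(-.105,-.13,z),(.12,.06,z),(-.105,.06,z)]
T=np.array([(105,57),(430,121),(38,318),(376,384)])/[3.752,3.6]+[165,110]
S=np.array([(77,118),(340,35),(158,303),(428,213)])/4+[170,125]
print(ray("top",T,z),ray("side",S,z))
def res(p,m):
    o=[]
    if m&1:o.append(proj("top",w(p,C))-T)
    if m&2:o.append(proj("side",w(p,C))-S)
    return np.concatenate(o).ravel()
for m in(1,2,3):
    f=least_squares(res,[.5,.1,1.5],args=(m,));print(m,f.x,np.round(f.fun,1))
p=f.x
L=dict(win=(-.045,-.07,.212),pad=(-.045,-.07,.198),plate=(-.365,0,.068),pl1=(-.371,.028,.068),pl2=(-.371,-.028,.068),pl3=(-.359,-.028,.068),jar=(-.13,0,.091))
for k,v in L.items():
    X=w(p,v)[0];a=proj("top",X)[0];b=proj("side",X)[0]
    print(k,X.round(4),a.round(1),b.round(1),((a-[165,110])*[3.752,3.6]).round(),((b-[170,125])*4).round())
# direct plate points
print(ray("top",np.array([(712,405)])/[3.752,3.6]+[165,110],.068))
for n,pt in dict(spare=(563,222),coral=(693,262),loupe=(532,524),hand=(660,495)).items(): print(n,ray("top",np.array([pt])/[3.752,3.6]+[165,110],{'spare':.063,'coral':.04}.get(n,.01)))
E
```

```text
[[ 0.72231537  0.19923368  0.212     ]
 [ 0.6737567  -0.0179849   0.212     ]
 [ 0.5375405   0.24085283  0.212     ]
 [ 0.48929799  0.02305764  0.212     ]] [[ 0.7168133   0.20039255  0.212     ]
 [ 0.66807394 -0.01789605  0.212     ]
 [ 0.53769464  0.23544551  0.212     ]
 [ 0.48883487  0.02489523  0.212     ]]
1 [0.56998884 0.11158528 1.35125896] [-0.5 -0.3  0.5 -0.1 -0.4 -0.   0.4  0.3]
2 [0.56763526 0.11054722 1.35218235] [-0.3 -0.9 -0.1 -1.  -1.1  1.5  1.5 -0. ]
3 [0.56915201 0.111117   1.35164305] [-0.3  0.1  0.7  0.2 -0.2  0.4  0.6  0.6 -0.7 -1.2 -0.5 -1.3 -1.5  1.2
  1.1 -0.3]
win [0.6277 0.052  0.212 ] [252.2 161.6] [244.1 151.8] [327. 186.] [296. 107.]
pad [0.6277 0.052  0.198 ] [252.  163.1] [244.2 154.4] [326. 191.] [297. 118.]
plate [ 0.4898 -0.2452  0.068 ] [356.8 221.5] [336.  163.8] [720. 401.] [664. 155.]
pl1 [ 0.4612 -0.2449  0.068 ] [357.4 231.7] [341.2 169.4] [722. 438.] [685. 178.]
pl2 [ 0.5158 -0.2571  0.068 ] [360.3 212.3] [333.8 157.3] [733. 368.] [655. 129.]
pl3 [ 0.5184 -0.2454  0.068 ] [356.2 211.5] [330.9 158.3] [717. 365.] [644. 133.]
jar [ 0.5409 -0.0158  0.091 ] [275.9 203.5] [275.7 181.2] [416. 337.] [423. 225.]
[[ 0.4870899  -0.23923903  0.068     ]]
spare [[ 0.63698214 -0.13481901  0.063     ]]
coral [[ 0.60781745 -0.24069766  0.04      ]]
loupe [[ 0.39909084 -0.10908828  0.01      ]]
hand [[ 0.42047477 -0.21078097  0.01      ]]
```

Run:
```python
from h import *
q=[0.58783652,0.39274335,0.58848313,-0.39228623]
m=R.from_quat([*q[1:],q[0]]).as_matrix();print(m.round(3))
p=[.5692,.1111,1.3516]
z=m[:,2];print("jaw az",np.degrees(np.arctan2(z[1],z[0])),"press az",np.degrees(p[2]))
for s in(-.365,-.235):
  for o in(-.035,.035): print(s,o,w(p,(s+o,0,.045)))
```

```text
[[-0.     0.923  0.384]
 [ 0.001  0.384 -0.923]
 [-1.     0.    -0.001]]
jaw az -67.4351809836762 press az 77.44097558988206
-0.365 -0.035 [[ 0.4822219  -0.27932901  0.045     ]]
-0.365 0.035 [[ 0.49744307 -0.21100393  0.045     ]]
-0.235 -0.035 [[ 0.51048978 -0.15243958  0.045     ]]
-0.235 0.035 [[ 0.52571095 -0.0841145   0.045     ]]
```

Emit:
servo_tool --steps '[{"dx": 30, "dy": 36, "dz": 0, "wz": 8, "claw": 0}, {"dx": 60, "dy": 72, "wz": 16, "claw": 0}, {"dx": 90, "dy": 108, "wz": 24, "claw": 0}, {"dx": 120, "dy": 144, "wz": 32, "claw": 0}, {"dx": 150, "dy": 181, "wz": 40, "claw": 0}]' --squeeze 20

```text
$.steps[0]: bad value
```

Emit:
servo_tool --steps '[{"dx": 30, "dy": 36, "dz": 0, "wx": 0, "wy": 0, "wz": 8, "claw": 1}, {"dx": 60, "dy": 72, "dz": 0, "wx": 0, "wy": 0, "wz": 16, "claw": 1}, {"dx": 90, "dy": 108, "dz": 0, "wx": 0, "wy": 0, "wz": 24, "claw": 1}, {"dx": 120, "dy": 144, "dz": 0, "wx": 0, "wy": 0, "wz": 32, "claw": 1}, {"dx": 150, "dy": 181, "dz": 0, "wx": 0, "wy": 0, "wz": 40, "claw": 1}]' --squeeze 20

```text
t: 0.6
tool_pos: [0.4192, -0.4635, 0.2132]
eef_rot: [0.687, 0.166, 0.688, -0.166]
ft_force: [0.7, -0.7, 0.3]
grip_width: 0.0543
```

Emit:
servo_tool --steps '[{"dx": 15, "dy": 41, "dz": -20, "wx": 0, "wy": 0, "wz": 5, "claw": 0}, {"dx": 30, "dy": 82, "dz": -40, "wx": 0, "wy": 0, "wz": 10, "claw": 0}, {"dx": 45, "dy": 123, "dz": -60, "wx": 0, "wy": 0, "wz": 14.5, "claw": 0}, {"dx": 59, "dy": 165, "dz": -70, "wx": 0, "wy": 0, "wz": 14.5, "claw": 0}, {"dx": 59, "dy": 165, "dz": -80, "wx": 0, "wy": 0, "wz": 14.5, "claw": 0}]'

```text
t: 1.1
tool_pos: [0.4787, -0.2944, 0.1322]
eef_rot: [0.702, 0.077, 0.704, -0.076]
ft_force: [-0.3, -0.2, 0.9]
grip_width: 0.014
```

Run:
```python
from workcell import env, cams
import cv2
s=env.read_state();print(s['t'],s['tool_pos'],s['eef_rot'],s['grip_width'],s['q'])
for n in ("side","top"):
    cv2.imwrite(f"pics/{n}1.png",cams.read_camera(n))
t=cv2.imread("pics/top1.png"); s=cv2.imread("pics/side1.png")
a=cv2.resize(t[140:290,250:420],(680,600),interpolation=cv2.INTER_CUBIC);cv2.imwrite("pics/t1c.png",a)
```

```text
1.1 [ 0.47865526 -0.29437293  0.13215748] [ 0.70202086  0.07706357  0.70388293 -0.07600482] 0.014019135773166505 [-5.92899145e-01  2.81959512e-01  2.04928640e+00  1.35678511e-04
  8.13374409e-01 -3.76095961e-01]
```

View pics/t1c.png

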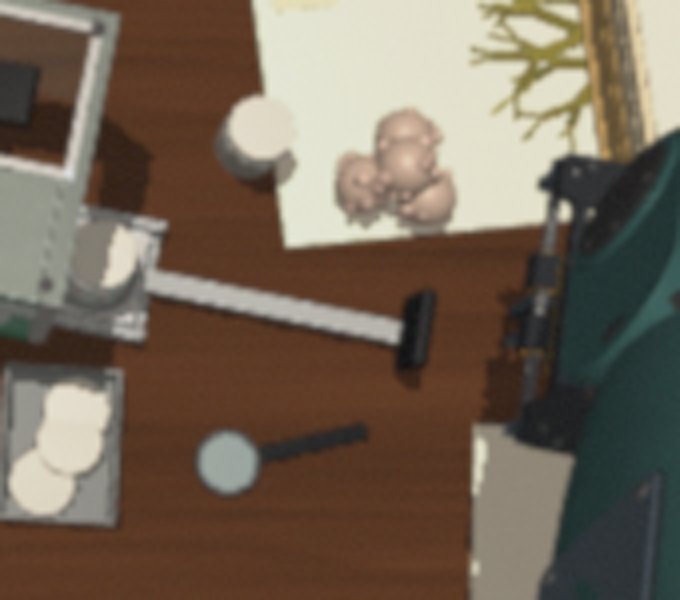

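View pics/side1.png

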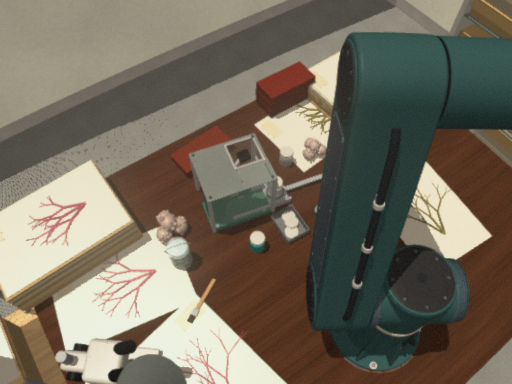

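Emit:
servo_tool --steps '[{"dx": 0, "dy": 0, "dz": -35, "wx": 0, "wy": 0, "wz": 0, "claw": 0}, {"dx": 0, "dy": 0, "dz": -70, "wx": 0, "wy": 0, "wz": 0, "claw": 0}, {"dx": 0, "dy": 0, "dz": -87, "wx": 0, "wy": 0, "wz": 0, "claw": 0}, {"dx": 2, "dy": 10, "dz": -87, "wx": 0, "wy": 0, "wz": 0, "claw": 0}, {"dx": 4, "dy": 20, "dz": -87, "wx": 0, "wy": 0, "wz": 0, "claw": 0}]'

```text
t: 1.7
tool_pos: [0.482, -0.2777, 0.0456]
eef_rot: [0.702, 0.078, 0.704, -0.077]
ft_force: [-0.4, -0.3, -0.5]
grip_width: 0.0003
```

Emit:
servo_tool --steps '[{"dx": 2, "dy": 8, "dz": 0, "wx": 0, "wy": 0, "wz": 0, "claw": 0}, {"dx": 4, "dy": 16, "dz": 0, "wx": 0, "wy": 0, "wz": 0, "claw": 0}, {"dx": 5, "dy": 24, "dz": 0, "wx": 0, "wy": 0, "wz": 0, "claw": 0}, {"dx": 7, "dy": 32, "dz": 0, "wx": 0, "wy": 0, "wz": 0, "claw": 0}, {"dx": 9, "dy": 40, "dz": 0, "wx": 0, "wy": 0, "wz": 0, "claw": 0}]'

```text
t: 2.2
tool_pos: [0.4915, -0.2372, 0.046]
eef_rot: [0.702, 0.078, 0.704, -0.077]
ft_force: [-0.3, -2.3, 2.3]
grip_width: 0.0002
```

Emit:
servo_tool --steps '[{"dx": 2, "dy": 8, "dz": 0, "wx": 0, "wy": 0, "wz": 0, "claw": 0}, {"dx": 4, "dy": 16, "dz": 0, "wx": 0, "wy": 0, "wz": 0, "claw": 0}, {"dx": 5, "dy": 24, "dz": 0, "wx": 0, "wy": 0, "wz": 0, "claw": 0}, {"dx": 7, "dy": 32, "dz": 0, "wx": 0, "wy": 0, "wz": 0, "claw": 0}, {"dx": 9, "dy": 40, "dz": 0, "wx": 0, "wy": 0, "wz": 0, "claw": 0}]'

```text
t: 2.7
tool_pos: [0.5004, -0.1964, 0.0459]
eef_rot: [0.702, 0.078, 0.704, -0.077]
ft_force: [-1.8, -3.5, 2.2]
grip_width: 0.0006
```

Emit:
servo_tool --steps '[{"dx": 2, "dy": 8, "dz": 0, "wx": 0, "wy": 0, "wz": 0, "claw": 0}, {"dx": 4, "dy": 16, "dz": 0, "wx": 0, "wy": 0, "wz": 0, "claw": 0}, {"dx": 5, "dy": 24, "dz": 0, "wx": 0, "wy": 0, "wz": 0, "claw": 0}, {"dx": 7, "dy": 32, "dz": 0, "wx": 0, "wy": 0, "wz": 0, "claw": 0}, {"dx": 8.5, "dy": 39, "dz": 0, "wx": 0, "wy": 0, "wz": 0, "claw": 0}]'

```text
t: 3.2
tool_pos: [0.5091, -0.1568, 0.046]
eef_rot: [0.702, 0.078, 0.704, -0.077]
ft_force: [1.5, -4.3, -1.7]
grip_width: 0.0004
```

Emit:
servo_tool --steps '[{"dx": 1, "dy": 4, "dz": 0, "wx": 0, "wy": 0, "wz": 0, "claw": 0}, {"dx": 2, "dy": 8, "dz": 0, "wx": 0, "wy": 0, "wz": 0, "claw": 0}, {"dx": 2.5, "dy": 11, "dz": 0, "wx": 0, "wy": 0, "wz": 0, "claw": 0}, {"dx": 3, "dy": 13, "dz": 0, "wx": 0, "wy": 0, "wz": 0, "claw": 0}, {"dx": 3, "dy": 14, "dz": 0, "wx": 0, "wy": 0, "wz": 0, "claw": 0}]'

```text
t: 3.7
tool_pos: [0.5123, -0.1427, 0.046]
eef_rot: [0.702, 0.078, 0.704, -0.077]
ft_force: [1.0, -3.0, -0.7]
grip_width: 0.0009
```

Emit:
servo_tool --steps '[{"dx": 0.2, "dy": 1, "dz": 0, "wx": 0, "wy": 0, "wz": 0, "claw": 0}, {"dx": 0.4, "dy": 2, "dz": 0, "wx": 0, "wy": 0, "wz": 0, "claw": 0}, {"dx": 0.6, "dy": 3, "dz": 0, "wx": 0, "wy": 0, "wz": 0, "claw": 0}]'

```text
t: 4.0
tool_pos: [0.5129, -0.14, 0.046]
eef_rot: [0.702, 0.078, 0.704, -0.077]
ft_force: [-3.4, -18.1, 0.5]
grip_width: 0.0008
```

Emit:
servo_tool --steps '[{"dx": -3, "dy": -14, "dz": 0, "wx": 0, "wy": 0, "wz": 0, "claw": 0}, {"dx": -7, "dy": -29, "dz": 0, "wx": 0, "wy": 0, "wz": 0, "claw": 0}, {"dx": -7, "dy": -29, "dz": 40, "wx": 0, "wy": 0, "wz": 0, "claw": 0}, {"dx": -7, "dy": -29, "dz": 85, "wx": 0, "wy": 0, "wz": 0, "claw": 0}, {"dx": -7, "dy": -29, "dz": 130, "wx": 0, "wy": 0, "wz": 0, "claw": 0}]'

```text
t: 4.5
tool_pos: [0.505, -0.1699, 0.1772]
eef_rot: [0.702, 0.078, 0.704, -0.078]
ft_force: [-0.4, -0.1, 0.3]
grip_width: 0.0006
```

Emit:
servo_tool --steps '[{"dx": 0, "dy": 0, "dz": 45, "wx": 0, "wy": 0, "wz": 0, "claw": 0}, {"dx": 0, "dy": 0, "dz": 90, "wx": 0, "wy": 0, "wz": 0, "claw": 0}, {"dx": 0, "dy": 0, "dz": 125, "wx": 0, "wy": 0, "wz": 0, "claw": 0}, {"dx": 0, "dy": 0, "dz": 127, "wx": 0, "wy": 0, "wz": 0, "claw": 0}]'

```text
t: 4.9
tool_pos: [0.5064, -0.1716, 0.3091]
eef_rot: [0.704, 0.078, 0.702, -0.078]
ft_force: [-0.0, 0.3, -0.1]
grip_width: 0.0007
```

Run:
```python
from workcell import env, cams
import cv2
s=env.read_state();print(s['t'],s['tool_pos'],s['eef_rot'],s['ft_force'],s['q'])
for n in ("side","top"):
    cv2.imwrite(f"pics/{n}2.png",cams.read_camera(n))
t=cv2.imread("pics/top2.png"); s=cv2.imread("pics/side2.png")
cv2.imwrite("pics/t2c.png",cv2.resize(t[110:275,165:375],None,fx=3.75,fy=3.6,interpolation=cv2.INTER_CUBIC))
cv2.imwrite("pics/s2c.png",cv2.resize(s[125:265,170:350],None,fx=4,fy=4,interpolation=cv2.INTER_CUBIC))
```

```text
4.9 [ 0.50643602 -0.17158745  0.30913323] [ 0.70400291  0.07800131  0.70153201 -0.07841262] [-0.03141225  0.33743889 -0.10165304] [-3.70431616e-01  4.49297874e-03  1.99935562e+00  3.69459032e-04
  1.13421746e+00 -1.48930713e-01]
```

View pics/t2c.png

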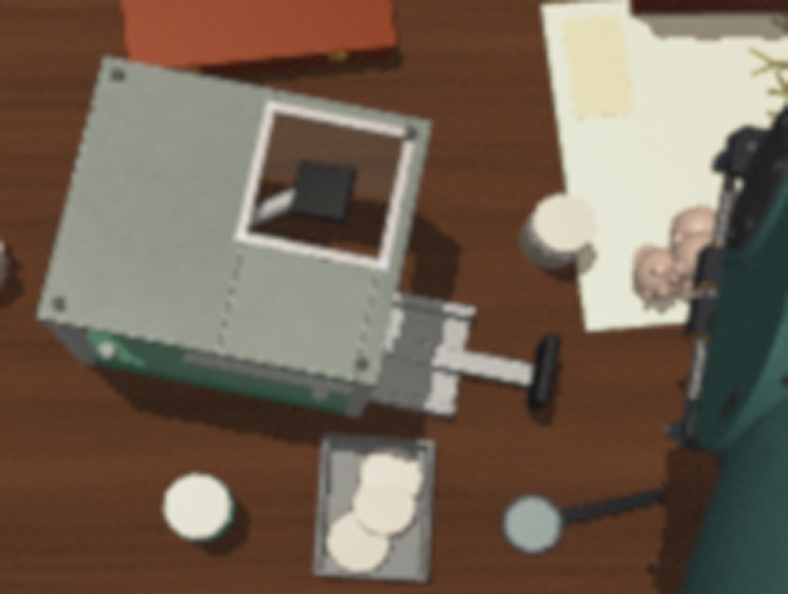

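View pics/s2c.png

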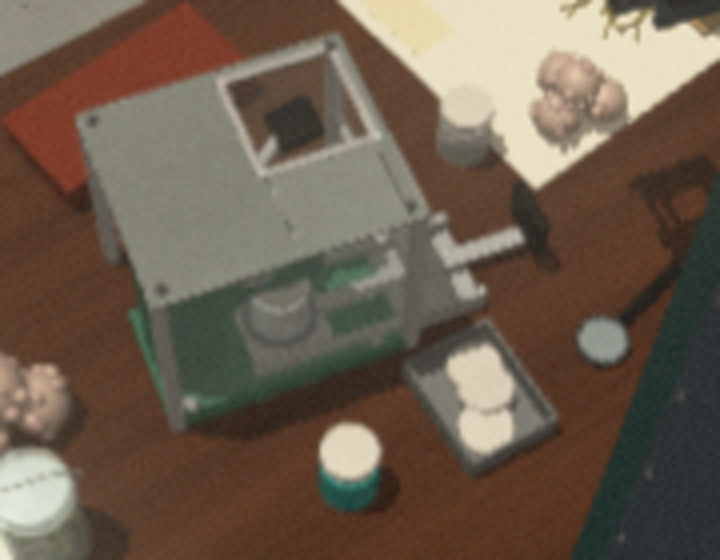

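Emit:
servo_tool --steps '[{"dx": 22, "dy": 40, "dz": 0, "wx": 0, "wy": 0, "wz": 0, "claw": 0}, {"dx": 46, "dy": 85, "dz": 0, "wx": 0, "wy": 0, "wz": 0, "claw": 0}, {"dx": 70, "dy": 130, "dz": 0, "wx": 0, "wy": 0, "wz": 0, "claw": 0}, {"dx": 94, "dy": 175, "dz": 0, "wx": 0, "wy": 0, "wz": 0, "claw": 0}, {"dx": 116, "dy": 214, "dz": 0, "wx": 0, "wy": 0, "wz": 0, "claw": 0}]'

```text
t: 5.5
tool_pos: [0.6207, 0.0447, 0.3025]
eef_rot: [0.701, 0.078, 0.704, -0.078]
ft_force: [-0.3, -0.5, 0.4]
grip_width: 0.0004
```

Emit:
servo_tool --steps '[{"dx": 5, "dy": 10, "dz": 0, "wx": 0, "wy": 0, "wz": 0, "claw": 0}, {"dx": 5, "dy": 10, "dz": 0, "wx": 0, "wy": 0, "wz": 0, "claw": 0}]'

```text
t: 5.7
tool_pos: [0.6253, 0.0557, 0.3]
eef_rot: [0.7, 0.078, 0.706, -0.078]
ft_force: [-0.3, -0.2, -1.0]
grip_width: 0.0003
```

Run:
```python
from workcell import env, cams
import cv2
s=env.read_state();print(s['t'],s['tool_pos'],s['eef_rot'],s['ft_force'],s['q'])
for n in ("side","top"):
    cv2.imwrite(f"pics/{n}3.png",cams.read_camera(n))
```

```text
5.7 [0.62528104 0.05565806 0.3000089 ] [ 0.69987132  0.07751392  0.70580435 -0.07753671] [-0.2925347  -0.17123483 -1.04415102] [5.10914230e-02 1.80463185e-01 1.82374914e+00 1.44109456e-03
 1.14566805e+00 2.70209952e-01]
```

View pics/side3.png

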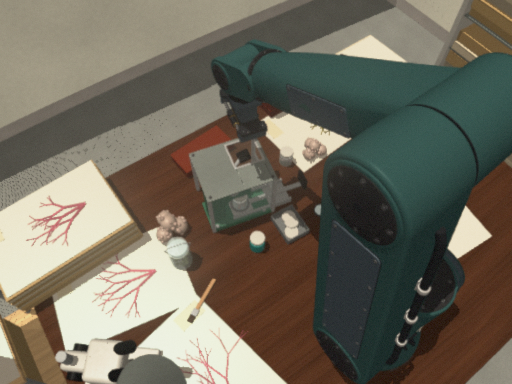

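View pics/top3.png

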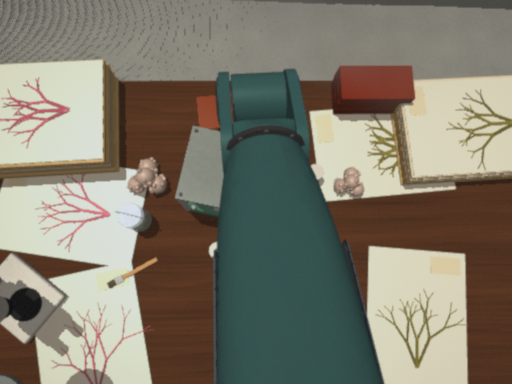

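Emit:
servo_tool --steps '[{"dx": 2.5, "dy": -3.5, "dz": -20, "wx": 0, "wy": 0, "wz": 0, "claw": 0}, {"dx": 2.5, "dy": -3.5, "dz": -40, "wx": 0, "wy": 0, "wz": 0, "claw": 0}, {"dx": 2.5, "dy": -3.5, "dz": -60, "wx": 0, "wy": 0, "wz": 0, "claw": 0}, {"dx": 2.5, "dy": -3.5, "dz": -70, "wx": 0, "wy": 0, "wz": 0, "claw": 0}, {"dx": 2.5, "dy": -3.5, "dz": -70, "wx": 0, "wy": 0, "wz": 0, "claw": 0}]'

```text
t: 6.3
tool_pos: [0.6262, 0.0491, 0.2297]
eef_rot: [0.699, 0.079, 0.706, -0.079]
ft_force: [0.0, 0.9, 0.4]
grip_width: 0.0006
```

Run:
```python
from workcell import env, cams
import cv2
s=env.read_state();print(s['t'],s['tool_pos'],s['eef_rot'],s['ft_force'])
from h import *
m=R.from_quat(np.r_[s['eef_rot'][1:],s['eef_rot'][0]]).as_matrix();print(m[:,0])
t=cams.read_camera("side");
cv2.imwrite("pics/s4c.png",cv2.resize(t[80:220,180:320],None,fx=4,fy=4,interpolation=cv2.INTER_CUBIC))
print((proj("side",s['tool_pos'])-[180,80])*4)
```

```text
6.3 [0.62623437 0.04906406 0.22971467] [ 0.69932459  0.07851788  0.70608585 -0.07888498] [0.02288122 0.86710702 0.36406857]
[-9.56012451e-03  5.48317044e-04 -9.99954151e-01]
[[260.30673394 273.37455519]]
```

View pics/s4c.png

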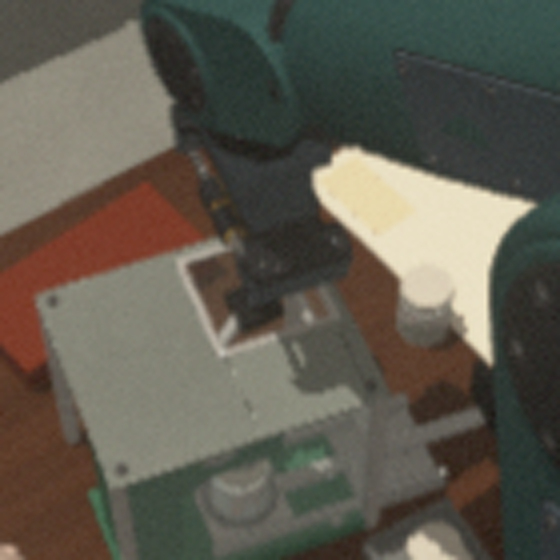

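Emit:
servo_tool --steps '[{"dx": 1.5, "dy": 2.5, "dz": -8, "wx": 0, "wy": -0.5, "wz": 0, "claw": 0}, {"dx": 1.5, "dy": 2.5, "dz": -16, "wx": 0, "wy": -0.5, "wz": 0, "claw": 0}, {"dx": 1.5, "dy": 2.5, "dz": -22, "wx": 0, "wy": -0.5, "wz": 0, "claw": 0}, {"dx": 1.5, "dy": 2.5, "dz": -27, "wx": 0, "wy": -0.5, "wz": 0, "claw": 0}, {"dx": 1.5, "dy": 2.5, "dz": -32, "wx": 0, "wy": -0.5, "wz": 0, "claw": 0}]'

```text
t: 6.85
tool_pos: [0.6285, 0.0518, 0.1987]
eef_rot: [0.703, 0.079, 0.702, -0.078]
ft_force: [-1.4, -2.6, 4.9]
grip_width: 0.0007
```

Emit:
servo_tool --steps '[{"dx": 0, "dy": 0, "dz": -4, "wx": 0, "wy": 0, "wz": 0, "claw": 0}, {"dx": 0, "dy": 0, "dz": -8, "wx": 0, "wy": 0, "wz": 0, "claw": 0}, {"dx": 0, "dy": 0, "dz": -12, "wx": 0, "wy": 0, "wz": 0, "claw": 0}, {"dx": 0, "dy": 0, "dz": -16, "wx": 0, "wy": 0, "wz": 0, "claw": 0}]'

```text
t: 7.25
tool_pos: [0.6288, 0.0514, 0.1829]
eef_rot: [0.703, 0.078, 0.702, -0.079]
ft_force: [-1.6, -6.5, 9.0]
grip_width: 0.0004
```

Emit:
servo_tool --steps '[{"dx": 0, "dy": 0, "dz": -3, "wx": 0, "wy": 0, "wz": 0, "claw": 0}, {"dx": 0, "dy": 0, "dz": -6, "wx": 0, "wy": 0, "wz": 0, "claw": 0}, {"dx": 0, "dy": 0, "dz": -9, "wx": 0, "wy": 0, "wz": 0, "claw": 0}, {"dx": 0, "dy": 0, "dz": -11, "wx": 0, "wy": 0, "wz": 0, "claw": 0}]'

```text
t: 7.65
tool_pos: [0.6289, 0.0512, 0.1724]
eef_rot: [0.703, 0.078, 0.702, -0.079]
ft_force: [-6.7, -4.6, 13.9]
grip_width: 0.0005
```

Emit:
servo_tool --steps '[{"dx": 0, "dy": 0, "dz": -1, "wx": 0, "wy": 0, "wz": 0, "claw": 0}, {"dx": 0, "dy": 0, "dz": -2, "wx": 0, "wy": 0, "wz": 0, "claw": 0}]'

```text
t: 7.85
tool_pos: [0.6289, 0.0512, 0.1711]
eef_rot: [0.703, 0.078, 0.702, -0.079]
ft_force: [-6.9, -2.2, 14.4]
grip_width: 0.0004
```

Emit:
servo_tool --steps '[{"dx": 0, "dy": 0, "dz": -2, "wx": 0, "wy": 0, "wz": 0, "claw": 0}, {"dx": 0, "dy": 0, "dz": -3, "wx": 0, "wy": 0, "wz": 0, "claw": 0}, {"dx": 0, "dy": 0, "dz": -3, "wx": 0, "wy": 0, "wz": 0, "claw": 0}]'

```text
t: 8.15
tool_pos: [0.629, 0.0513, 0.1691]
eef_rot: [0.703, 0.078, 0.702, -0.078]
ft_force: [-9.3, -1.7, 19.9]
grip_width: 0.0005
```

Emit:
servo_tool --steps '[{"dx": 0, "dy": 0, "dz": -2, "wx": 0, "wy": 0, "wz": 0, "claw": 0}, {"dx": 0, "dy": 0, "dz": -3, "wx": 0, "wy": 0, "wz": 0, "claw": 0}, {"dx": 0, "dy": 0, "dz": -3, "wx": 0, "wy": 0, "wz": 0, "claw": 0}]'

```text
t: 8.45
tool_pos: [0.6291, 0.0515, 0.168]
eef_rot: [0.703, 0.078, 0.702, -0.078]
ft_force: [-13.9, -1.7, 30.5]
grip_width: 0.0005
```

Emit:
servo_tool --steps '[{"dx": 0, "dy": 0, "dz": -2.5, "wx": 0, "wy": 0, "wz": 0, "claw": 0}, {"dx": 0, "dy": 0, "dz": -3.5, "wx": 0, "wy": 0, "wz": 0, "claw": 0}, {"dx": 0, "dy": 0, "dz": -3.5, "wx": 0, "wy": 0, "wz": 0, "claw": 0}]'

```text
t: 8.75
tool_pos: [0.6293, 0.0515, 0.1676]
eef_rot: [0.703, 0.078, 0.703, -0.078]
ft_force: [-23.5, -3.3, 45.7]
grip_width: 0.0005
```

Run:
```python
from workcell import env, cams
import cv2
t=cams.read_camera("side");
cv2.imwrite("pics/s5c.png",cv2.resize(t[80:220,180:320],None,fx=4,fy=4,interpolation=cv2.INTER_CUBIC))
```

```text
(no output)
```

View pics/s5c.png

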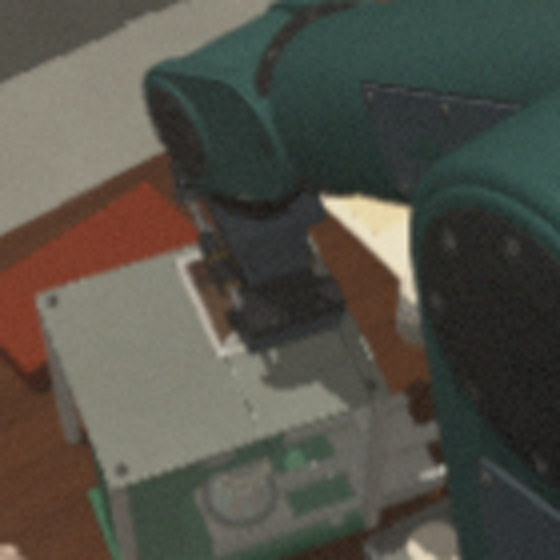

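Emit:
servo_tool --steps '[{"dx": 0, "dy": 0, "dz": 6, "wx": 0, "wy": 0, "wz": 0, "claw": 0}, {"dx": 0, "dy": 0, "dz": 14, "wx": 0, "wy": 0, "wz": 0, "claw": 0}, {"dx": 0, "dy": 0, "dz": 24, "wx": 0, "wy": 0, "wz": 0, "claw": 0}, {"dx": 0, "dy": 0, "dz": 36, "wx": 0, "wy": 0, "wz": 0, "claw": 0}, {"dx": 0, "dy": 0, "dz": 50, "wx": 0, "wy": 0, "wz": 0, "claw": 0}]'

```text
t: 9.3
tool_pos: [0.6291, 0.0516, 0.2181]
eef_rot: [0.703, 0.078, 0.703, -0.078]
ft_force: [0.2, -0.4, 0.0]
grip_width: 0.0007
```

Emit:
servo_tool --steps '[{"dx": 0, "dy": 0, "dz": 25, "wx": 0, "wy": 0, "wz": 0, "claw": 0}, {"dx": 0, "dy": 0, "dz": 55, "wx": 0, "wy": 0, "wz": 0, "claw": 0}, {"dx": 0, "dy": 0, "dz": 85, "wx": 0, "wy": 0, "wz": 0, "claw": 0}, {"dx": 0, "dy": 0, "dz": 95, "wx": 0, "wy": 0, "wz": 0, "claw": 0}, {"dx": 0, "dy": 0, "dz": 95, "wx": 0, "wy": 0, "wz": 0, "claw": 0}]'

```text
t: 9.8
tool_pos: [0.6296, 0.0516, 0.3148]
eef_rot: [0.704, 0.078, 0.702, -0.078]
ft_force: [0.5, 0.0, -0.1]
grip_width: 0.0007
```

Emit:
servo_tool --steps '[{"dx": -20, "dy": -26, "dz": 0, "wx": 0, "wy": 0, "wz": 0, "claw": 0}, {"dx": -45, "dy": -60, "dz": 0, "wx": 0, "wy": 0, "wz": 0, "claw": 0}, {"dx": -72, "dy": -94, "dz": 0, "wx": 0, "wy": 0, "wz": 0, "claw": 0}, {"dx": -94, "dy": -123, "dz": 0, "wx": 0, "wy": 0, "wz": 0, "claw": 0}, {"dx": -104, "dy": -136, "dz": 0, "wx": 0, "wy": 0, "wz": 0, "claw": 0}]'

```text
t: 10.3
tool_pos: [0.5234, -0.0859, 0.3132]
eef_rot: [0.703, 0.079, 0.703, -0.079]
ft_force: [0.6, 1.0, 0.2]
grip_width: 0.0007
```

Emit:
servo_tool --steps '[{"dx": 0, "dy": 0, "dz": -30, "wx": 0, "wy": 0, "wz": 0, "claw": 0}, {"dx": 0, "dy": 0, "dz": -70, "wx": 0, "wy": 0, "wz": 0, "claw": 0}, {"dx": 0, "dy": 0, "dz": -110, "wx": 0, "wy": 0, "wz": 0, "claw": 0}, {"dx": 0, "dy": 0, "dz": -130, "wx": 0, "wy": 0, "wz": 0, "claw": 0}, {"dx": 0, "dy": 0, "dz": -130, "wx": 0, "wy": 0, "wz": 0, "claw": 0}]'

```text
t: 10.8
tool_pos: [0.5213, -0.0852, 0.1795]
eef_rot: [0.701, 0.079, 0.705, -0.078]
ft_force: [-0.1, 1.4, 0.8]
grip_width: 0.0004
```

Run:
```python
from workcell import env, cams
import cv2
s=env.read_state();print(s['t'],s['tool_pos'],s['eef_rot'],s['ft_force'],s['q'])
for n in ("side","top"):
    cv2.imwrite(f"pics/{n}6.png",cams.read_camera(n))
t=cv2.imread("pics/side6.png")
cv2.imwrite("pics/s6c.png",cv2.resize(t[90:250,180:380],None,fx=3.7,fy=3.7,interpolation=cv2.INTER_CUBIC))
from h import *
print((proj("side",s['tool_pos'])-[180,90])*3.7, proj("top",s['tool_pos']))
```

```text
10.8 [ 0.52127028 -0.08516115  0.17952864] [ 0.70056173  0.07916702  0.70485024 -0.07830692] [-0.07808916  1.38045185  0.79937685] [-2.06393998e-01  1.59302213e-01  2.09538074e+00  8.17397961e-04
  8.93062662e-01  1.62571685e-02]
[[436.61627123 260.77409478]] [[306.66606823 205.10407962]]
```

View pics/s6c.png

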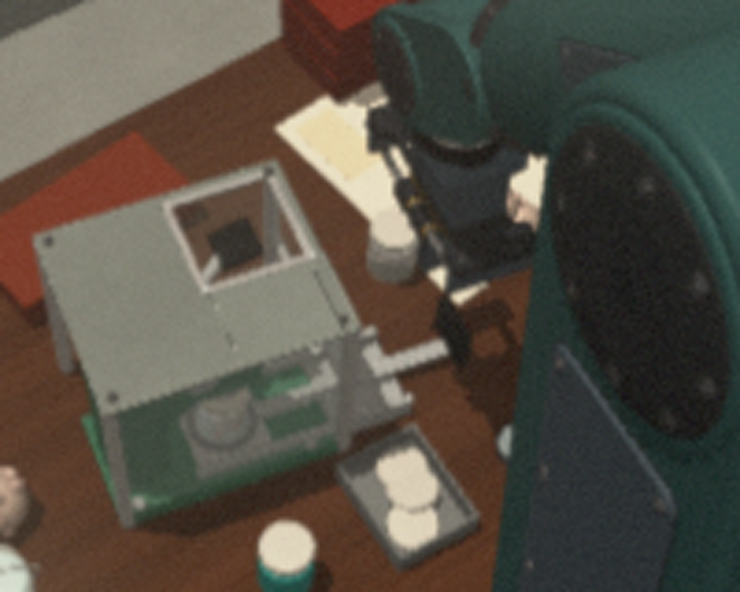

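View pics/top6.png

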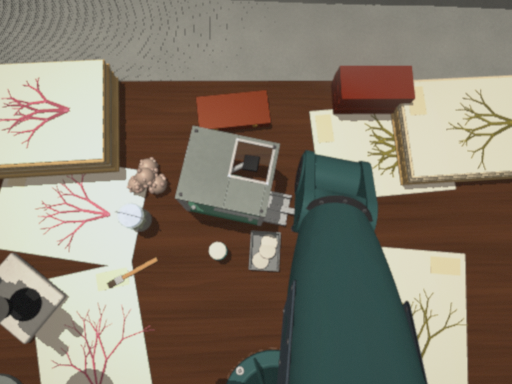

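Emit:
servo_tool --steps '[{"dx": 5, "dy": 2, "dz": -30, "wx": 0, "wy": -0.3, "wz": 0, "claw": 0}, {"dx": 5, "dy": 2, "dz": -65, "wx": 0, "wy": -0.3, "wz": 0, "claw": 0}, {"dx": 5, "dy": 2, "dz": -100, "wx": 0, "wy": -0.3, "wz": 0, "claw": 0}, {"dx": 5, "dy": 2, "dz": -125, "wx": 0, "wy": -0.3, "wz": 0, "claw": 0}, {"dx": 5, "dy": 2, "dz": -130, "wx": 0, "wy": -0.3, "wz": 0, "claw": 0}]'

```text
t: 11.4
tool_pos: [0.5281, -0.0835, 0.052]
eef_rot: [0.704, 0.079, 0.702, -0.078]
ft_force: [0.2, 0.2, -0.3]
grip_width: 0.0002
```

Emit:
servo_tool --steps '[{"dx": -1, "dy": -5, "dz": 0, "wx": 0, "wy": 0, "wz": 0, "claw": 0}, {"dx": -2, "dy": -10, "dz": 0, "wx": 0, "wy": 0, "wz": 0, "claw": 0}, {"dx": -4, "dy": -16, "dz": 0, "wx": 0, "wy": 0, "wz": 0, "claw": 0}, {"dx": -5, "dy": -23, "dz": 0, "wx": 0, "wy": 0, "wz": 0, "claw": 0}, {"dx": -7, "dy": -30, "dz": 0, "wx": 0, "wy": 0, "wz": 0, "claw": 0}]'

```text
t: 11.9
tool_pos: [0.5217, -0.1143, 0.0529]
eef_rot: [0.704, 0.079, 0.701, -0.078]
ft_force: [2.1, 2.6, -0.3]
grip_width: 0.0003
```

Emit:
servo_tool --steps '[{"dx": -2, "dy": -8, "dz": -1, "wx": 0, "wy": 0, "wz": 0, "claw": 0}, {"dx": -4, "dy": -16, "dz": -2, "wx": 0, "wy": 0, "wz": 0, "claw": 0}, {"dx": -6, "dy": -24, "dz": -3, "wx": 0, "wy": 0, "wz": 0, "claw": 0}, {"dx": -8, "dy": -32, "dz": -4, "wx": 0, "wy": 0, "wz": 0, "claw": 0}, {"dx": -10, "dy": -40, "dz": -4, "wx": 0, "wy": 0, "wz": 0, "claw": 0}]'

```text
t: 12.4
tool_pos: [0.5114, -0.1549, 0.0486]
eef_rot: [0.704, 0.079, 0.701, -0.078]
ft_force: [3.1, 2.5, 0.3]
grip_width: 0.0005
```

Emit:
servo_tool --steps '[{"dx": -2, "dy": -8, "dz": 0, "wx": 0, "wy": 0, "wz": 0, "claw": 0}, {"dx": -4, "dy": -16, "dz": 0, "wx": 0, "wy": 0, "wz": 0, "claw": 0}, {"dx": -6, "dy": -24, "dz": 0, "wx": 0, "wy": 0, "wz": 0, "claw": 0}, {"dx": -8, "dy": -32, "dz": 0, "wx": 0, "wy": 0, "wz": 0, "claw": 0}, {"dx": -10, "dy": -40, "dz": 0, "wx": 0, "wy": 0, "wz": 0, "claw": 0}]'

```text
t: 12.9
tool_pos: [0.5012, -0.1956, 0.0487]
eef_rot: [0.704, 0.079, 0.701, -0.078]
ft_force: [2.8, 3.5, -0.1]
grip_width: 0.0006
```

Emit:
servo_tool --steps '[{"dx": -1.5, "dy": -7, "dz": 0, "wx": 0, "wy": 0, "wz": 0, "claw": 0}, {"dx": -3, "dy": -13, "dz": 0, "wx": 0, "wy": 0, "wz": 0, "claw": 0}, {"dx": -4, "dy": -18, "dz": 0, "wx": 0, "wy": 0, "wz": 0, "claw": 0}, {"dx": -5, "dy": -22, "dz": 0, "wx": 0, "wy": 0, "wz": 0, "claw": 0}, {"dx": -5.5, "dy": -25, "dz": 0, "wx": 0, "wy": 0, "wz": 0, "claw": 0}]'

```text
t: 13.4
tool_pos: [0.4954, -0.2208, 0.0486]
eef_rot: [0.704, 0.079, 0.701, -0.078]
ft_force: [-0.6, 2.7, 1.2]
grip_width: 0.0006
```

Emit:
servo_tool --steps '[{"dx": -0.3, "dy": -1.5, "dz": 0, "wx": 0, "wy": 0, "wz": 0, "claw": 0}, {"dx": -0.6, "dy": -3, "dz": 0, "wx": 0, "wy": 0, "wz": 0, "claw": 0}, {"dx": -1, "dy": -4.5, "dz": 0, "wx": 0, "wy": 0, "wz": 0, "claw": 0}, {"dx": -1.2, "dy": -5.5, "dz": 0, "wx": 0, "wy": 0, "wz": 0, "claw": 0}]'

```text
t: 13.8
tool_pos: [0.4951, -0.2218, 0.0486]
eef_rot: [0.704, 0.083, 0.701, -0.077]
ft_force: [25.0, 69.5, 11.6]
grip_width: 0.0006
```

Emit:
servo_tool --steps '[{"dx": 1, "dy": 5, "dz": 0, "wx": 0, "wy": 0, "wz": 0, "claw": 0}, {"dx": 3, "dy": 15, "dz": 0, "wx": 0, "wy": 0, "wz": 0, "claw": 0}, {"dx": 3, "dy": 15, "dz": 30, "wx": 0, "wy": 0, "wz": 0, "claw": 0}, {"dx": 3, "dy": 15, "dz": 70, "wx": 0, "wy": 0, "wz": 0, "claw": 0}, {"dx": 3, "dy": 15, "dz": 115, "wx": 0, "wy": 0, "wz": 0, "claw": 0}]'

```text
t: 14.3
tool_pos: [0.4972, -0.2064, 0.1641]
eef_rot: [0.703, 0.083, 0.702, -0.077]
ft_force: [0.5, -0.5, 1.1]
grip_width: 0.0004
```

Emit:
servo_tool --steps '[{"dx": -10, "dy": -40, "dz": 40, "wx": 0, "wy": 0, "wz": 0, "claw": 0}, {"dx": -20, "dy": -80, "dz": 80, "wx": 0, "wy": 0, "wz": 0, "claw": 0}, {"dx": -30, "dy": -120, "dz": 100, "wx": 0, "wy": 0, "wz": 0, "claw": 0}, {"dx": -40, "dy": -155, "dz": 100, "wx": 0, "wy": 0, "wz": 0, "claw": 0}, {"dx": -40, "dy": -155, "dz": 100, "wx": 0, "wy": 0, "wz": 0, "claw": 0}]'

```text
t: 14.8
tool_pos: [0.4564, -0.3656, 0.2656]
eef_rot: [0.704, 0.083, 0.701, -0.079]
ft_force: [-0.2, -0.3, -0.1]
grip_width: 0.0005
```

Run:
```python
from workcell import env, cams
import cv2
s=env.read_state();print(s['t'],s['tool_pos'],s['ft_force'])
for n in ("side","top"):
    cv2.imwrite(f"pics/{n}7.png",cams.read_camera(n))
t=cv2.imread("pics/top7.png"); s=cv2.imread("pics/side7.png")
cv2.imwrite("pics/t7c.png",cv2.resize(t[110:275,165:375],None,fx=3.75,fy=3.6,interpolation=cv2.INTER_CUBIC))
cv2.imwrite("pics/s7c.png",cv2.resize(s[125:265,170:350],None,fx=4,fy=4,interpolation=cv2.INTER_CUBIC))
```

```text
14.8 [ 0.45638301 -0.36560848  0.26562818] [-0.20052033 -0.34167022 -0.14401699]
```

View pics/t7c.png

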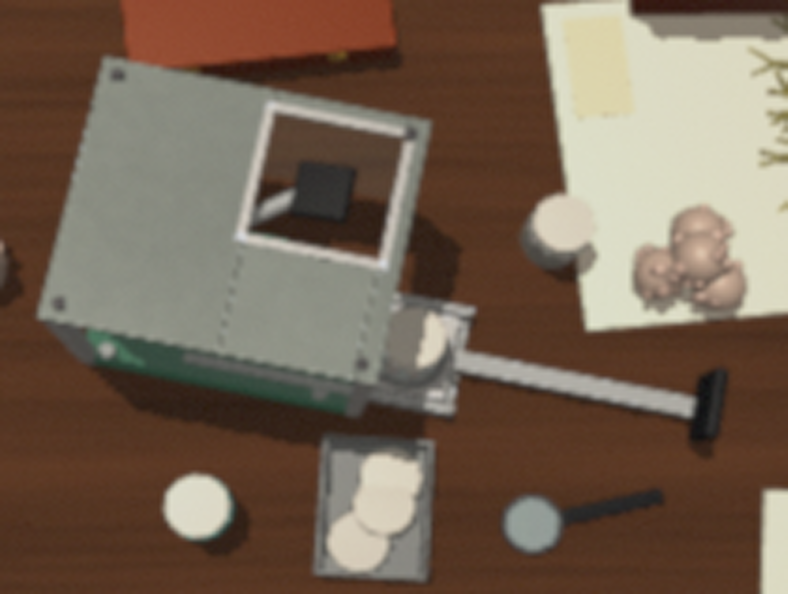

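View pics/s7c.png

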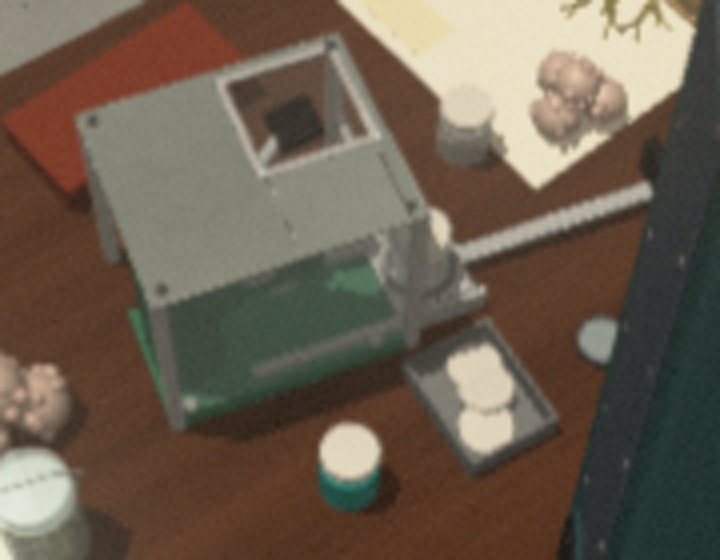

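```bash
python3 -c "
from workcell import env
print(env.job_done())"
```

```text
the job is handed in; nothing more can be done
None
```

The jar is capped and the job is handed in, at about 15 s of the 58 s allowed. No verdict was reported. I did it all with the fingers closed:

- **Shuttle in:** I pushed the plate until it stopped firmly at about 18 N. The finger position matched the calculated home position to within 1 mm.
- **Lever:** I pressed straight down through the middle of the window. The force rose steeply from 14 N to 46 N at the bottom, which fits the cap being home and the lever near its hard stop. I then lifted straight out, and the lever came back up.
- **Shuttle out:** I drew the plate back from its inner face to the outer stop, where the force peaked at about 74 N, under the 120 N wrist limit. Then I backed off and lifted clear.

**Last checks:** In the final pictures the lever is up, the plate is where it started, and the jar stands upright in its nest. The bystanders in the close-up views have not moved; I did not check coral_b, the tall jar or the brush in them. Outside contact force on the tool is near zero. No reading suggested contact with the guard or jar, though I only read the force at the end of each move.

The cameras are too coarse to measure the 5 mm cap travel exactly. The evidence for the cap being home is the steep force rise and the cap looking slightly lower in the side view. No check failed. The first estimate of the plate's position from one picture was about 6 mm off the fitted press pose, and the contact positions then confirmed the fitted pose.

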